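Sweep the waste ends off the marver into the cullet pan

TASK

Clear the steel marver plate: with closed fingers, sweep the four pressed glass waste ends along it and over its edge into the empty steel cullet pan tucked under one side, not into the wooden tray of rods on the other. Sweep them lightly without squeezing or pressing on the glass, and do not lift any of them off the plate. Leave the little glass vase and the black mould standing where they are on the plate, and do not disturb the tools and pots around it.

Things in the scene. Friction and masses are not known exactly. Their poses are not given: they have to be found in the camera images.
- marver: steel work plate, fixed, 260 mm along its own x, 240 mm along its own y, on a smaller timber base; its flat rimless top is 52 mm above the table. The waste ends lie 74 to 95 mm either side of its own line x = 0. Origin at its centre, at table height; its yaw varies a little. The pan is tucked under one of its two y edges, the rod tray under the other.
- cullet_pan: empty open stainless pan, fixed, 265 x 162 mm outside (long side along the marver's x), 40 mm high, walls 3 mm, floor about 3 mm; its inner edge runs 6 mm under the edge of the marver plate, so what is pushed over that edge drops in. On the +y or the -y side of the marver. Origin at the centre of its underside, on the table; axes parallel to the marver's.
- rod_tray: wooden tray filled with good glass rods, fixed, same outside size as the pan, 40 mm high, under the other edge of the marver. Origin at the centre of its underside, axes parallel to the marver's.
- end1: a waste end of glass: a flat round gob 28 mm across and 10 mm thick with a stub of rod (8.4 mm thick) sticking out of its side to 30 mm from the gob's centre; about 22 g, lies flat and does not roll. Origin at the gob's centre, 5 mm above what it lies on; the rod stub points along its +x. On the front half (-x side) of the marver, towards its -y edge.
- end2: a waste end of glass: a flat round gob 28 mm across and 10 mm thick with a stub of rod (8.4 mm thick) sticking out of its side to 30 mm from the gob's centre; about 22 g, lies flat and does not roll. Origin at the gob's centre, 5 mm above what it lies on; the rod stub points along its +x. On the front half of the marver, towards its +y edge.
- end3: a waste end of glass: a flat round gob 28 mm across and 10 mm thick with a stub of rod (8.4 mm thick) sticking out of its side to 30 mm from the gob's centre; about 22 g, lies flat and does not roll. Origin at the gob's centre, 5 mm above what it lies on; the rod stub points along its +x. On the far half (+x side) of the marver, towards its -y edge.
- end4: a waste end of glass: a flat round gob 28 mm across and 10 mm thick with a stub of rod (8.4 mm thick) sticking out of its side to 30 mm from the gob's centre; about 22 g, lies flat and does not roll. Origin at the gob's centre, 5 mm above what it lies on; the rod stub points along its +x. On the far half of the marver, towards its +y edge.
- vase: finished miniature glass vase standing loose on the middle strip of the marver (within 10 mm of the line x = 0 in the marver's frame), 40 mm across, 48 mm tall, 70 g. Origin at the centre of its foot, z up.
- mould: black graphite marble mould, a loose block 40 x 40 x 26 mm, 110 g, standing on the middle strip of the marver, like the vase. Origin at the centre of its underside, z up.
- paddle: graphite paddle with a wooden handle, 235 mm long, 18 mm thick, lying loose on the bench to the right (-y). Origin near its middle, on the table; handle to its -x.
- tweezers: steel tweezers, 200 mm long, lying loose on the bench to the left (+y). Origin near the middle, on the table.
- mandrel_jar: steel jar 64 mm across, 85 mm high, with thin mandrels standing in it to 160 mm, loose on the bench far right. Origin at the centre of its underside.
- release_pot: white plastic pot 52 mm across, 70 mm high, loose on the bench to the left. Origin at the centre of its underside.

How it is judged:
At the end, for the whole second after the job is handed in: All four ends lie still in the cullet pan (gob centres inside its walls and below its 40 mm rim); the vase and the mould stand upright within 15 mm of where they began; the paddle, tweezers, mandrel jar and pot are within 20 mm of where they began (x of end1 in the frame of cullet_pan between -0.131 and 0.131 m and y of end1 in the frame of cullet_pan between -0.08 and 0.08 m and z of each of end1, end2, end3, end4 in the frame of cullet_pan below 0.04 m and linear speed of each of end1, end2, end3, end4 below 0.02 m/s and x of end2 in the frame of cullet_pan between -0.131 and 0.131 m and y of end2 in the frame of cullet_pan between -0.08 and 0.08 m and x of end3 in the frame of cullet_pan between -0.131 and 0.131 m and y of end3 in the frame of cullet_pan between -0.08 and 0.08 m and x of end4 in the frame of cullet_pan between -0.131 and 0.131 m and y of end4 in the frame of cullet_pan between -0.08 and 0.08 m and distance of each of vase, mould from where it was at the start of the episode below 0.015 m and angle between each of vase, mould's own z axis and vertical below 0.2 rad and distance of each of paddle, tweezers, mandrel_jar, release_pot from where it was at the start of the episode below 0.02 m); the robot touches nothing.
It fails at once if a glass end is lifted: its gob rises more than 25 mm above its place on the plate (height (world z) of any of end1, end2, end3, end4 above 0.082 m).
It fails at once if a glass end is squeezed or pressed by the fingers with more than 12 N (contact force between the fingers and end1 above 12 N or contact force between the fingers and end2 above 12 N or contact force between the fingers and end3 above 12 N or contact force between the fingers and end4 above 12 N).
It fails at once if the vase or the mould is shifted more than 15 mm or tipped over (not (distance of vase from where it was at the start of the episode below 0.015 m) or not (angle between vase's own z axis and vertical below 0.2 rad) or not (distance of mould from where it was at the start of the episode below 0.015 m) or not (angle between mould's own z axis and vertical below 0.2 rad)).
It fails at once if the paddle, tweezers, mandrel jar or pot is shifted more than 20 mm (distance of any of paddle, tweezers, mandrel_jar, release_pot from where it was at the start of the episode above 0.02 m).
It also fails if it takes over 64 s, if anything falls off the work surface, if the arm or the gripper's body presses on something with over 40 N, if the wrist force passes 120 N, or if a joint passes its speed limit or range.

ROBOT

A 6-joint arm with a two-finger parallel gripper is mounted at the origin on the work surface. World frame = base frame: x ahead of the robot, y to its left, z up, the work surface at z = 0. Lengths are in m, angles in rad, forces in N, time in s.
With the tool pointing down it reaches from about 0.4 to 0.925 m from the base axis. Payload 3.4 kg.
Tool frame: the origin (TCP) lies at the very end of the fingers, on their centre line; the grasp point (between the pads) lies 19 mm behind it; z points along the fingers, y is the line along which they close (so a half turn about z gives the same grasp; the last joint's range is limited). The gripper opens to 85 mm and grips with 20 to 120 N. Pads are 22 mm wide; open, the fingers measure 114 mm over their backs; the gripper's body (76 mm by 85 mm) begins 54 mm behind the grasp point. The pads swing forward as they close: fully open they stand 13 mm farther back than shut.
Start: joints at [-1.276, 0.307, 1.506, -0, 1.328, -0.073], TCP at [0.207, -0.536, 0.231] pointing down, gripper open.
Joint ranges: [-3.12, 3.12], [-1.05, 2.28], [0.14, 2.33], [-1.42, 4.57], [0.1, 2.73], [-2.68, 2.68]. Speed limits (rad/s): [2.57, 2.57, 3.14, 3.14, 3.14, 3.14].

INTERFACE

Orientations are given as [roll, pitch, yaw] about the fixed x, y, z axes, in that order (R = Rz(yaw) Ry(pitch) Rx(roll)).
In Python, from bench import ctrl, viewer, ticket, regions_of, tip_of gives the robot as it stands. The module is installed in compiled form; this text tells all that it offers.
- The arm moves only by the tool arm_command, never from a script. Its argument "increments" is one flat list of numbers, 7 for each row, row after row: the shift along the tool's x, y, z in units of 0.25 m (1.0 is 0.25 m), then the turn, a rotation vector about the tool's x, y, z in units of pi rad (1.0 is pi rad), then the closure, from 0 (fully open) to 1 (shut). In form: [dx, dy, dz, ax, ay, az, claw, dx, dy, dz, ax, ay, az, claw, ...]. A call has 1 to 8 rows; each row shifts and turns the commanded pose from where the row before left it, along the tool's axes as they then stand; what a row does not reach is not made up. A row lasts 1/10 s, in which the tool goes at most 50 mm and 8.59 degrees, less where a joint would pass 70% of its speed; a pose out of reach is approached as far as the arm can. A call with a number of a shift or a turn outside -1 to 1 is refused whole. A call with a gripper value outside its range is refused whole. The fingers move at their own pace and stop on an object; "squeeze" is the grip in N (left out, the last holds). Time passes only in rows, so rows that do not move let the fingers close. It gives the time, the measured TCP pose, the force, the opening and the grip force at its end, in the units of the state.
- ctrl.observe(): the state, without advancing time (a new reading comes with each control period).
- viewer.grab_frame(name): name is "scene" or "top" or "wrist"; returns a dict with "image" (384x512x3 uint8, red, green, blue), "intrinsics" (3x3 intrinsics, pixels), "R" (3x3) and "t" (3): a world point X has camera coordinates R X + t. Camera axes: x right, y down, z forward; pixel columns grow to the right and rows downward; lengths in m; the calibration is good to about 2 mm. A picture is of the moment at which its call begins. There is no depth.
- ticket.close_job(): hands the job in; it is judged then, once.
Trained networks look in a picture, given as the dict that the camera call returned (one of the last four; its "shot" number tells which), for a name from the list of things; names that differ only in an ending like _2 or _b are one class to them, and where a whole thing is asked for, a point or a joint stands for the part that bears it (a point fixed in the world has none). Each returns a list of dicts, best first, with "score" (0 to 1); they miss things now and then, are a little off and sometimes report something else, mostly with a low value. They report only what shows in the picture. A call takes as long as a camera call.
- regions_of(label, picture): "mask" (384x512 bool, what is visible of it).
- tip_of(label, picture): "xyz" ([x, y, z] in m, in world coordinates, good to about 4 mm: a listed point, or the origin of a listed thing).
The state is a dict: "t": time; "q": joint angles; "qd": joint speeds; "joint_efforts": joint torques, N m; "ee_pos": TCP position; "orientation": TCP orientation; "wrist_force": force on the tool from outside, world axes, zero at the start; "ft_torque": the same for the moment, N m; "opening": finger opening in m; "grip_force": force on a finger pad.
Only numpy, scipy, OpenCV 4.12 (cv2) and the standard library are available. Lean on these libraries where they do the work, as an engineer would, in place of code of your own. Each camera call takes 0.05 s, during which the arm holds its last target. There are 200 camera calls.

## Working session

There is one attempt and no reset: what is moved stays moved. The work goes in short steps, Python scripts to look and compute and a tool call to move; the robot and the scene stay as the last step left them, time stands still between calls to the robot, and variables do not carry over. Pictures are saved under pics/ and viewed, at most 10 in all, crops included, and the job is handed in when it is done.

Besides the shell and the picture viewer there is one more tool, called after "Call:" as name(argument=value, ...) on one line, values as JSON. arm_command: Moves the arm, as the interface text tells. Shifts and turns lie within -1 to 1; 1 stands for 0.25 m of shift or pi rad of turn. Its arguments: {"type":"object","properties":{"increments":{"type":"array","items":{"type":"number","minimum":-1,"maximum":1}},"squeeze":{"type":"number"}},"required":["increments"]}

```bash
mkdir -p pics; cat > h.py <<'E'
import numpy as np, cv2
from bench import ctrl, viewer, ticket, regions_of, tip_of
def proj(p,X):
    c=p["R"]@np.asarray(X,float)+p["t"]; u=np.asarray(p["intrinsics"])@c; return u[:2]/u[2]
def ray(p,uv,z):
    K=np.asarray(p["intrinsics"]);R=np.asarray(p["R"]);d=R.T@np.linalg.solve(K,[uv[0],uv[1],1.]);o=-R.T@np.asarray(p["t"])
    return o+d*(z-o[2])/d[2]
def save(p,n): cv2.imwrite("pics/"+n,p["image"][:,:,::-1])
E
python3 - <<'E'
from h import *
s=ctrl.observe();print(s["t"],s["ee_pos"],s["orientation"])
im=[]
for cam in("top","scene"):
    p=viewer.grab_frame(cam);im.append(p["image"])
    for n in "marver cullet_pan rod_tray end1 end2 end3 end4 vase mould paddle tweezers mandrel_jar release_pot".split():
        print(cam,n,[(round(r["score"],2),np.round(r["xyz"],3).tolist()) for r in tip_of(n,p)[:5]])
    for n in("marver","cullet_pan","rod_tray"):
        r=regions_of(n,p)
        if r:
            c,_=cv2.findContours(r[0]["mask"].astype(np.uint8),0,2);c=max(c,key=cv2.contourArea)
            z=.052 if n=="marver" else .04
            b=cv2.boxPoints(cv2.minAreaRect(c));print(n,[np.round(ray(p,x,z)[:2],3).tolist() for x in b])
    save(p,cam+"0.png")
E
```

```text
0.0 [ 0.20707711 -0.53568726  0.2303806 ] [-3.13958853e+00 -1.88504919e-04  3.68791885e-01]
top marver [(0.63, [0.574, -0.033, 0.002])]
top cullet_pan [(0.91, [0.585, 0.158, -0.001])]
top rod_tray [(0.65, [0.563, -0.231, -0.001])]
top end1 [(0.56, [0.488, -0.066, 0.057]), (0.56, [0.655, -0.099, 0.06]), (0.42, [0.49, 0.03, 0.06]), (0.36, [0.658, 0.022, 0.055])]
top end2 [(0.56, [0.488, -0.066, 0.057]), (0.56, [0.655, -0.099, 0.06]), (0.42, [0.49, 0.03, 0.06]), (0.36, [0.658, 0.022, 0.055])]
top end3 [(0.56, [0.488, -0.066, 0.057]), (0.56, [0.655, -0.099, 0.06]), (0.42, [0.49, 0.03, 0.06]), (0.36, [0.658, 0.022, 0.055])]
top end4 [(0.56, [0.488, -0.066, 0.057]), (0.56, [0.655, -0.099, 0.06]), (0.42, [0.49, 0.03, 0.06]), (0.36, [0.658, 0.022, 0.055])]
top vase [(0.59, [0.567, -0.114, 0.054]), (0.3, [0.654, 0.447, 0.003])]
top mould [(0.64, [0.573, 0.005, 0.048])]
top paddle [(0.62, [0.455, -0.47, -0.001])]
top tweezers [(0.75, [0.495, 0.437, -0.002])]
top mandrel_jar [(0.74, [0.645, -0.437, -0.0])]
top release_pot []
marver [[0.451, 0.088], [0.71, 0.075], [0.696, -0.168], [0.437, -0.15]
[... 697 characters left out ...]
 (0.41, [0.483, -0.074, 0.056])]
scene end4 [(0.6, [0.659, 0.02, 0.056]), (0.57, [0.655, -0.098, 0.055]), (0.55, [0.488, 0.03, 0.06]), (0.41, [0.483, -0.074, 0.056])]
scene vase [(0.67, [0.564, -0.11, 0.054])]
scene mould [(0.78, [0.579, 0.003, 0.054])]
scene paddle [(0.95, [0.453, -0.471, 0.0])]
scene tweezers [(0.66, [0.489, 0.44, 0.002])]
scene mandrel_jar [(0.77, [0.651, -0.438, 0.001])]
scene release_pot [(0.62, [0.66, 0.444, -0.001]), (0.18, [0.65, -0.434, 0.002])]
marver [[0.708, -0.153], [0.421, -0.199], [0.451, 0.095], [0.719, 0.094]]
cullet_pan [[0.743, 0.076], [0.442, 0.067], [0.455, 0.26], [0.745, 0.236]]
rod_tray [[0.712, -0.31], [0.378, -0.36], [0.434, -0.149], [0.743, -0.137]]
```

View pics/top0.png

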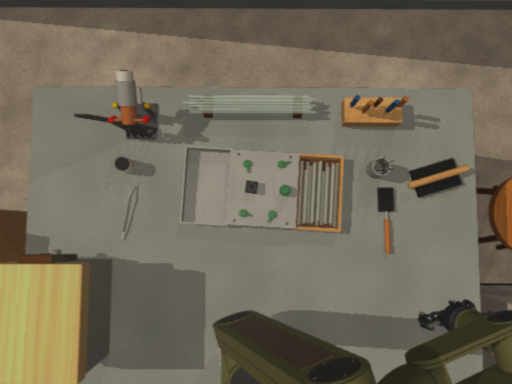

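View pics/scene0.png

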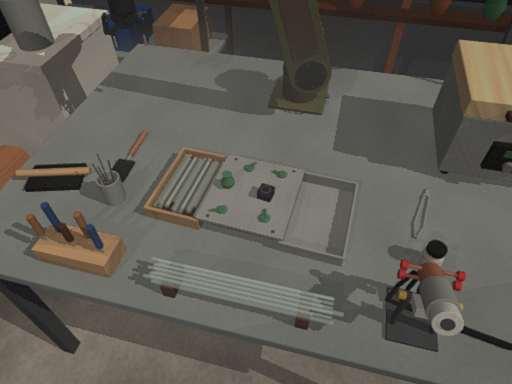

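The top view shows the pan at px (206,187), on the +y side of the marver, and the rod tray at (320,192). The ends are at about (247,164), (283,164), (243,213) and (272,215), the vase at (285,190) and the mould at (251,187). The scene view agrees. Marver yaw is about -0.056. I'll close the fingers and turn so tool x runs along marver +y.

Call:
arm_command(increments=[0, 0, -0.02, 0, 0, -0.0456, 1, 0, 0, -0.02, 0, 0, -0.0456, 1, 0, 0, -0.02, 0, 0, -0.0456, 1, 0, 0, -0.02, 0, 0, -0.0456, 1, 0, 0, -0.02, 0, 0, -0.0456, 1, 0, 0, -0.02, 0, 0, -0.0456, 1, 0, 0, -0.02, 0, 0, -0.0456, 1, 0, 0, -0.02, 0, 0, -0.0456, 1], squeeze=20)

```text
t: 2.5
ee_pos: [0.2073, -0.5363, 0.2715]
orientation: [3.142, -0.0, 1.521]
wrist_force: [0.2, 0.3, 0.6]
opening: -0.0
grip_force: 0.0
```

Call:
arm_command(increments=[0.128, 0.079, 0, 0, 0, 0, 1, 0.128, 0.079, 0, 0, 0, 0, 1, 0.128, 0.079, 0, 0, 0, 0, 1, 0.128, 0.079, 0, 0, 0, 0, 1, 0.128, 0.079, 0, 0, 0, 0, 1, 0.128, 0.079, 0, 0, 0, 0, 1, 0.128, 0.079, 0, 0, 0, 0, 1, 0.128, 0.079, 0, 0, 0, 0, 1])

```text
t: 3.3
ee_pos: [0.38, -0.2883, 0.2715]
orientation: [3.141, 0.0, 1.515]
wrist_force: [1.3, 0.3, -0.3]
opening: 0.0004
grip_force: 0.0
```

Call:
arm_command(increments=[0.128, 0.079, 0, 0, 0, 0, 1, 0.128, 0.079, 0, 0, 0, 0, 1, 0.128, 0.079, 0, 0, 0, 0, 1, 0.128, 0.079, 0, 0, 0, 0, 1, 0.128, 0.079, 0, 0, 0, 0, 1, 0.128, 0.079, 0, 0, 0, 0, 1, 0.128, 0.079, 0, 0, 0, 0, 1, 0.128, 0.079, 0, 0, 0, 0, 1])

```text
t: 4.1
ee_pos: [0.5521, -0.0414, 0.2714]
orientation: [3.141, 0.0, 1.515]
wrist_force: [-0.6, -0.8, -0.2]
opening: 0.0001
grip_force: 0.0
```

```bash
python3 - <<'E'
from h import *
s=ctrl.observe();print(s["t"],s["ee_pos"],s["orientation"],s["opening"])
p=viewer.grab_frame("wrist");save(p,"w1.png")
print(-p["R"].T@p["t"])
for n in("marver","end1","vase","mould"):
    print(n,[(round(r["score"],2),np.round(r["xyz"],3).tolist(),proj(p,r["xyz"]).round()) for r in tip_of(n,p)[:5]])
for i,r in enumerate(regions_of("end1",p)[:5]):
    m=r["mask"];v,u=np.nonzero(m);print(round(r["score"],2),m.sum(),ray(p,(u.mean(),v.mean()),.057).round(4))
E
```

```text
4.1 [ 0.55211351 -0.04139427  0.27140713] [3.14132136e+00 1.54812203e-04 1.51500516e+00] 6.01596016438203e-05
[0.55741967 0.0414092  0.4132688 ]
marver [(0.76, [0.572, -0.037, -0.002], array([268., 150.]))]
end1 [(0.92, [0.485, -0.069, 0.056], array([205., 185.])), (0.89, [0.489, 0.029, 0.058], array([199., 109.])), (0.84, [0.658, 0.017, 0.059], array([339., 111.])), (0.74, [0.66, -0.1, 0.058], array([337., 201.]))]
vase [(0.95, [0.564, -0.116, 0.056], array([266., 215.])), (0.51, [0.575, 0.002, 0.051], array([271., 127.]))]
mould [(0.96, [0.58, 0.003, 0.054], array([275., 126.]))]
0.69 367 [ 0.6606 -0.1028  0.057 ]
0.63 381 [ 0.4838 -0.066   0.057 ]
0.61 525 [0.6559 0.0185 0.057 ]
0.57 528 [0.4898 0.0288 0.057 ]
```

View pics/w1.png

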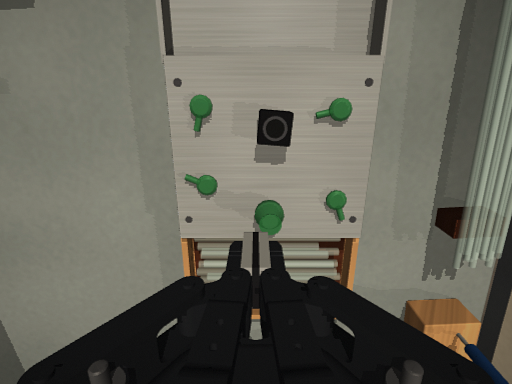

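The wrist view shows gobs at px (201,104), (207,185), (341,109) and (336,200). end2's stub points to -y, end1's and end4's to -x, and end3's to -y. The mould is at (275,127) and the vase at (268,215). I'll start with end2 and come down behind its stub.

Call:
arm_command(increments=[0.009, -0.032, 0.075, 0, 0, 0, 1, 0.009, -0.032, 0.075, 0, 0, 0, 1, 0.009, -0.032, 0.075, 0, 0, 0, 1, 0.009, -0.032, 0.075, 0, 0, 0, 1, 0.009, -0.032, 0.075, 0, 0, 0, 1, 0.009, -0.032, 0.075, 0, 0, 0, 1, 0.009, -0.032, 0.075, 0, 0, 0, 1, 0.009, -0.032, 0.075, 0, 0, 0, 1])

```text
t: 5.2
ee_pos: [0.4875, -0.0226, 0.121]
orientation: [3.141, 0.0, 1.513]
wrist_force: [0.2, 0.2, -1.2]
opening: 0.0005
grip_force: 0.0
```

```bash
cat >> h.py <<'E'
def look(name=None):
    s=ctrl.observe();print(round(s["t"],2),s["ee_pos"].round(4),"F",s["wrist_force"].round(1))
    p=viewer.grab_frame("wrist")
    if name: save(p,name)
    for n in("end1","vase","mould"):
        for r in tip_of(n,p)[:5]:
            if r["score"]>.3:
                d=np.array(r["xyz"])-s["ee_pos"]; print(n,round(r["score"],2),np.round(r["xyz"],3),"rel tool x,y mm",round(1e3*(.056*d[0]+.998*d[1])),round(1e3*(.998*d[0]-.056*d[1])),proj(p,r["xyz"]).round())
    return p
E
python3 -c "
from h import *
look('w2.png')"
```

```text
5.2 [ 0.4875 -0.0226  0.121 ] F [ 0.2  0.2 -1.2]
end1 0.9 [0.662 0.017 0.057] rel tool x,y mm 50 172 [489. 142.]
end1 0.77 [0.488 0.028 0.058] rel tool x,y mm 51 -3 [250. 141.]
end1 0.59 [ 0.653 -0.1    0.058] rel tool x,y mm -68 170 [452. 279.]
vase 0.75 [ 0.562 -0.112  0.056] rel tool x,y mm -85 80 [344. 294.]
mould 0.9 [0.581 0.    0.053] rel tool x,y mm 28 92 [374. 170.]
```

View pics/w2.png

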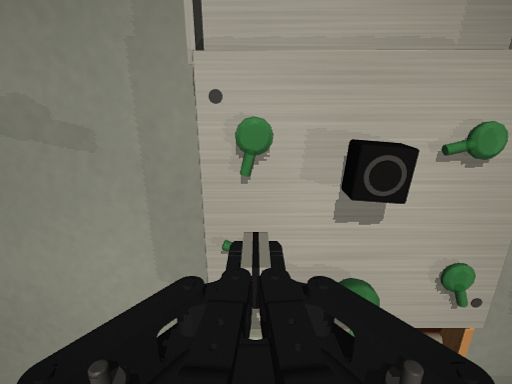

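end2's gob is at (254,135) with its stub pointing down towards the fingers, and end1's stub tip shows at (228,245). The landing spot is clear, so I'll go down and sweep gently.

Call:
arm_command(increments=[0, 0, 0.08, 0, 0, 0, 1, 0, 0, 0.08, 0, 0, 0, 1, 0, 0, 0.048, 0, 0, 0, 1, 0, 0, 0.032, 0, 0, 0, 1, 0, 0, 0.016, 0, 0, 0, 1, 0.012, 0, 0, 0, 0, 0, 1, 0.016, 0, 0, 0, 0, 0, 1, 0.02, 0, 0, 0, 0, 0, 1])

```text
t: 6.2
ee_pos: [0.4898, -0.0091, 0.058]
orientation: [3.14, 0.0, 1.515]
wrist_force: [-0.4, 0.0, 0.1]
opening: 0.0001
grip_force: 0.0
```

Call:
arm_command(increments=[0.02, 0, 0, 0, 0, 0, 1, 0.02, 0, 0, 0, 0, 0, 1, 0.02, 0, 0, 0, 0, 0, 1, 0.02, 0, 0, 0, 0, 0, 1, 0.02, 0, 0, 0, 0, 0, 1, 0.02, 0, 0, 0, 0, 0, 1])

```text
t: 6.8
ee_pos: [0.4909, 0.0211, 0.0573]
orientation: [3.142, 0.0, 1.515]
wrist_force: [0.5, -0.3, 0.7]
opening: 0.0003
grip_force: 0.3
```

```bash
python3 -c "
from h import *
look('w3.png')"
```

```text
6.8 [0.4909 0.0211 0.0573] F [ 0.5 -0.3  0.7]
end1 0.93 [0.488 0.046 0.058] rel tool x,y mm 25 -5 [245. 208.]
```

View pics/w3.png

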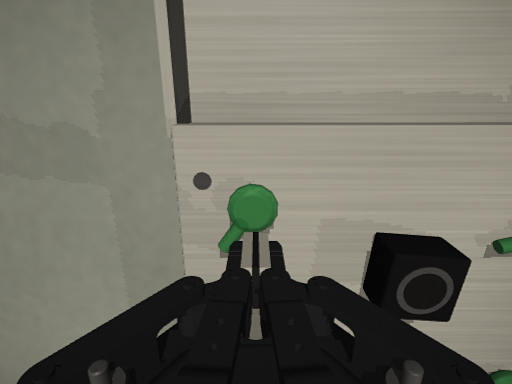

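end2 has turned as expected: its gob is centred on the fingers at (252,208) with the stub trailing left. The plate edge is at row 124, so I'll continue over it.

Call:
arm_command(increments=[0.02, -0.004, 0, 0, 0, 0, 1, 0.02, -0.004, 0, 0, 0, 0, 1, 0.02, -0.004, 0, 0, 0, 0, 1, 0.02, 0, 0, 0, 0, 0, 1, 0.02, 0, 0, 0, 0, 0, 1, 0.02, 0, 0, 0, 0, 0, 1, 0.02, 0, 0, 0, 0, 0, 1, 0.02, 0, 0, 0, 0, 0, 1])

```text
t: 7.8
ee_pos: [0.4901, 0.0612, 0.0573]
orientation: [3.142, -0.0, 1.515]
wrist_force: [-0.0, -0.9, 0.0]
opening: -0.0002
grip_force: 0.1
```

```bash
python3 -c "
from h import *
look()"
```

```text
7.8 [0.4901 0.0612 0.0573] F [-0.  -0.9  0. ]
end1 0.75 [0.489 0.082 0.055] rel tool x,y mm 21 -2 [250. 213.]
mould 0.66 [0.58  0.002 0.052] rel tool x,y mm -54 92 [397. 317.]
```

Call:
arm_command(increments=[0.02, 0, 0, 0, 0, 0, 1, 0.02, 0, 0, 0, 0, 0, 1, 0.02, 0, 0, 0, 0, 0, 1, 0.02, 0, 0, 0, 0, 0, 1, 0.02, 0, 0, 0, 0, 0, 1, 0.02, 0, 0, 0, 0, 0, 1, 0.02, 0, 0, 0, 0, 0, 1, 0.02, 0, 0, 0, 0, 0, 1])

```text
t: 8.8
ee_pos: [0.4923, 0.1012, 0.0573]
orientation: [-3.142, -0.0, 1.515]
wrist_force: [0.6, 0.5, -0.0]
opening: 0.0002
grip_force: 0.0
```

```bash
python3 -c "
from h import *
look('w4.png')"
```

```text
8.8 [0.4923 0.1012 0.0573] F [ 0.6  0.5 -0. ]
end1 0.91 [0.478 0.113 0.008] rel tool x,y mm 11 -15 [233. 200.]
```

View pics/w4.png

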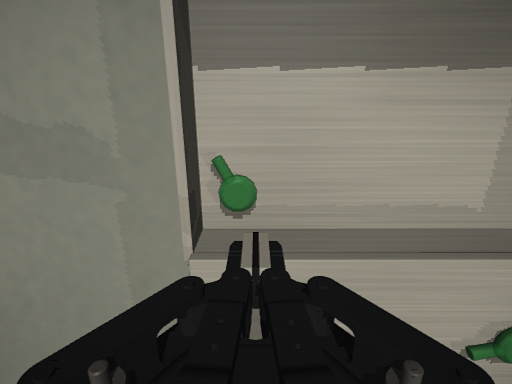

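end2 lies in the pan at (237,193). end4 is next, approached from its -y side.

Call:
arm_command(increments=[0, 0, -0.15, 0, 0, 0, 1, 0, 0, -0.15, 0, 0, 0, 1, -0.073, 0.111, 0, 0, 0, 0, 1, -0.073, 0.111, 0, 0, 0, 0, 1, -0.073, 0.111, 0, 0, 0, 0, 1, -0.073, 0.111, 0, 0, 0, 0, 1, -0.073, 0.111, 0, 0, 0, 0, 1, -0.073, 0.111, 0, 0, 0, 0, 1])

```text
t: 9.8
ee_pos: [0.6532, -0.0192, 0.1322]
orientation: [-3.141, 0.0, 1.514]
wrist_force: [-0.2, -0.0, 0.2]
opening: 0.0
grip_force: 0.0
```

```bash
python3 -c "
from h import *
look()"
```

```text
9.8 [ 0.6532 -0.0192  0.1322] F [-0.2 -0.   0.2]
end1 0.93 [0.66  0.018 0.055] rel tool x,y mm 37 5 [260. 156.]
end1 0.67 [0.477 0.116 0.009] rel tool x,y mm 125 -183 [38. 42.]
end1 0.58 [ 0.488 -0.066  0.056] rel tool x,y mm -56 -162 [ 72. 260.]
vase 0.78 [ 0.564 -0.114  0.052] rel tool x,y mm -100 -84 [167. 297.]
mould 0.56 [0.578 0.    0.052] rel tool x,y mm 15 -76 [161. 182.]
```

Alignment is good. Next is down and a short push.

Call:
arm_command(increments=[0, 0, 0.08, 0, 0, 0, 1, 0, 0, 0.08, 0, 0, 0, 1, 0, 0, 0.08, 0, 0, 0, 1, 0, 0, 0.04, 0, 0, 0, 1, 0, 0, 0.02, 0, 0, 0, 1, 0.012, 0, 0, 0, 0, 0, 1, 0.016, 0, 0, 0, 0, 0, 1, 0.02, 0, 0, 0, 0, 0, 1])

```text
t: 10.8
ee_pos: [0.6539, -0.0056, 0.0584]
orientation: [3.14, -0.0, 1.515]
wrist_force: [-0.7, 0.7, -1.4]
opening: 0.0002
grip_force: 0.0
```

Call:
arm_command(increments=[0.02, 0, 0, 0, 0, 0, 1, 0.02, 0, 0, 0, 0, 0, 1, 0.02, 0, 0, 0, 0, 0, 1, 0.02, 0, 0, 0, 0, 0, 1, 0.02, 0, 0, 0, 0, 0, 1, 0.02, 0, 0, 0, 0, 0, 1, 0.02, 0, 0, 0, 0, 0, 1, 0.02, 0, 0, 0, 0, 0, 1])

```text
t: 11.6
ee_pos: [0.6554, 0.0344, 0.0573]
orientation: [-3.142, 0.0, 1.515]
wrist_force: [0.1, -1.6, 1.8]
opening: -0.0001
grip_force: 1.1
```

```bash
python3 -c "
from h import *
look()"
```

```text
11.6 [0.6554 0.0344 0.0573] F [ 0.1 -1.6  1.8]
end1 0.66 [0.659 0.057 0.056] rel tool x,y mm 23 2 [258. 210.]
mould 0.73 [ 0.578 -0.001  0.052] rel tool x,y mm -40 -75 [135. 299.]
mould 0.46 [ 0.58   0.159 -0.001] rel tool x,y mm 120 -83 [123.  32.]
mould 0.31 [ 0.574 -0.037 -0.002] rel tool x,y mm -76 -77 [164. 291.]
```

Call:
arm_command(increments=[0.022, 0, 0, 0, 0, 0, 1, 0.022, 0, 0, 0, 0, 0, 1, 0.022, 0, 0, 0, 0, 0, 1, 0.022, 0, 0, 0, 0, 0, 1, 0.022, 0, 0, 0, 0, 0, 1, 0.022, 0, 0, 0, 0, 0, 1, 0.022, 0, 0, 0, 0, 0, 1, 0.022, 0, 0, 0, 0, 0, 1])

```text
t: 12.6
ee_pos: [0.6577, 0.0785, 0.0572]
orientation: [-3.141, -0.0, 1.515]
wrist_force: [-0.2, -0.5, -0.5]
opening: -0.0001
grip_force: 0.0
```

Call:
arm_command(increments=[0.02, 0, 0, 0, 0, 0, 1, 0.02, 0, 0, 0, 0, 0, 1, 0.02, 0, 0, 0, 0, 0, 1, 0, 0, 0, 0, 0, 0, 1])

```text
t: 13.0
ee_pos: [0.6587, 0.0937, 0.0573]
orientation: [3.142, -0.0, 1.516]
wrist_force: [0.2, -1.0, 0.3]
opening: 0.0001
grip_force: 0.0
```

```bash
python3 -c "
from h import *
look('w5.png')"
```

```text
13.0 [0.6587 0.0937 0.0573] F [ 0.2 -1.   0.3]
end1 0.6 [0.48  0.117 0.007] rel tool x,y mm 14 -180 [  7. 196.]
```

View pics/w5.png

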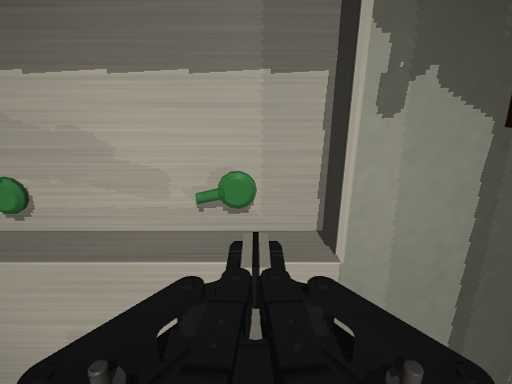

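end4 lies in the pan at (236,190). Next is end3.

Call:
arm_command(increments=[0, 0, -0.15, 0, 0, 0, 1, 0, 0, -0.15, 0, 0, 0, 1, -0.163, 0.004, 0, 0, 0, 0, 1, -0.163, 0.004, 0, 0, 0, 0, 1, -0.163, 0.004, 0, 0, 0, 0, 1, -0.163, 0.004, 0, 0, 0, 0, 1, -0.163, 0.004, 0, 0, 0, 0, 1, -0.163, 0.004, 0, 0, 0, 0, 1])

```text
t: 14.0
ee_pos: [0.6506, -0.1535, 0.1324]
orientation: [3.141, 0.0, 1.514]
wrist_force: [0.1, -0.4, 0.0]
opening: 0.0
grip_force: 0.0
```

```bash
python3 -c "
from h import *
look('w6.png')"
```

```text
14.0 [ 0.6506 -0.1535  0.1324] F [ 0.1 -0.4  0. ]
end1 0.92 [ 0.487 -0.067  0.055] rel tool x,y mm 77 -168 [ 28. 103.]
end1 0.74 [ 0.66  -0.101  0.059] rel tool x,y mm 53 6 [262. 136.]
vase 0.58 [ 0.564 -0.112  0.055] rel tool x,y mm 36 -89 [142. 157.]
```

View pics/w6.png

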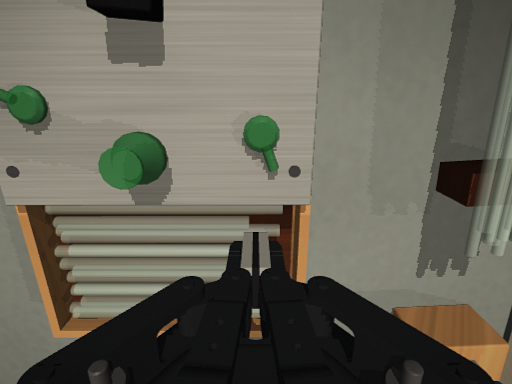

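end3's gob is at (262,133), with its stub angled about 20° to the right. I'll shift 3 mm to +tool y, go down and push.

Call:
arm_command(increments=[0, 0.006, 0.08, 0, 0, 0, 1, 0, 0.006, 0.08, 0, 0, 0, 1, 0, 0, 0.08, 0, 0, 0, 1, 0, 0, 0.04, 0, 0, 0, 1, 0, 0, 0.02, 0, 0, 0, 1, 0.016, 0, 0, 0, 0, 0, 1, 0.02, 0, 0, 0, 0, 0, 1, 0.02, 0, 0, 0, 0, 0, 1])

```text
t: 15.0
ee_pos: [0.6556, -0.1373, 0.0584]
orientation: [3.14, 0.0, 1.515]
wrist_force: [0.4, 0.1, -0.7]
opening: 0.0001
grip_force: 0.0
```

Call:
arm_command(increments=[0.02, 0, 0, 0, 0, 0, 1, 0.02, 0, 0, 0, 0, 0, 1, 0.02, 0, 0, 0, 0, 0, 1, 0.02, 0, 0, 0, 0, 0, 1, 0.02, 0, 0, 0, 0, 0, 1, 0.02, 0, 0, 0, 0, 0, 1, 0.02, 0, 0, 0, 0, 0, 1, 0.02, 0, 0, 0, 0, 0, 1])

```text
t: 15.8
ee_pos: [0.6571, -0.0975, 0.0574]
orientation: [3.141, 0.0, 1.515]
wrist_force: [-0.1, -1.0, -0.3]
opening: -0.0
grip_force: 0.6
```

```bash
python3 -c "
from h import *
look('w7.png')"
```

```text
15.8 [ 0.6571 -0.0975  0.0574] F [-0.1 -1.  -0.3]
end1 0.79 [ 0.658 -0.074  0.057] rel tool x,y mm 24 -1 [253. 209.]
vase 0.79 [ 0.562 -0.112  0.052] rel tool x,y mm -20 -94 [100. 273.]
mould 0.72 [0.578 0.002 0.05 ] rel tool x,y mm 95 -85 [79. 68.]
```

View pics/w7.png

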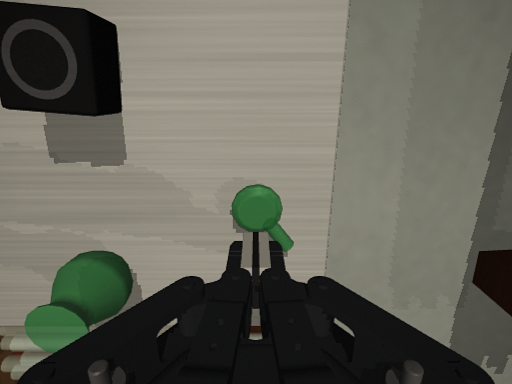

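end3 is centred on the fingers at (257,208) with its stub trailing right. Continuing the sweep.

Call:
arm_command(increments=[0.024, 0.002, 0, 0, 0, 0, 1, 0.028, 0.002, 0, 0, 0, 0, 1, 0.03, 0, 0, 0, 0, 0, 1, 0.03, 0, 0, 0, 0, 0, 1, 0.03, 0, 0, 0, 0, 0, 1, 0.03, 0, 0, 0, 0, 0, 1, 0.028, 0, 0, 0, 0, 0, 1, 0.024, 0, 0, 0, 0, 0, 1])

```text
t: 16.8
ee_pos: [0.6611, -0.0412, 0.0573]
orientation: [-3.142, -0.0, 1.515]
wrist_force: [-0.1, 0.2, 0.3]
opening: -0.0003
grip_force: 0.0
```

```bash
python3 -c "
from h import *
look()"
```

```text
16.8 [ 0.6611 -0.0412  0.0573] F [-0.1  0.2  0.3]
end1 0.81 [ 0.663 -0.017  0.06 ] rel tool x,y mm 24 0 [254. 211.]
mould 0.66 [0.579 0.001 0.056] rel tool x,y mm 38 -85 [ 95. 185.]
```

Call:
arm_command(increments=[0.024, 0, 0, 0, 0, 0, 1, 0.028, 0, 0, 0, 0, 0, 1, 0.03, 0, 0, 0, 0, 0, 1, 0.03, 0, 0, 0, 0, 0, 1, 0.03, 0, 0, 0, 0, 0, 1, 0.03, 0, 0, 0, 0, 0, 1, 0.028, 0, 0, 0, 0, 0, 1, 0.024, 0, 0, 0, 0, 0, 1])

```text
t: 17.8
ee_pos: [0.6643, 0.0147, 0.0573]
orientation: [3.142, -0.0, 1.515]
wrist_force: [0.2, 0.1, -0.1]
opening: -0.0004
grip_force: 0.1
```

```bash
python3 -c "
from h import *
look()"
```

```text
17.8 [0.6643 0.0147 0.0573] F [ 0.2  0.1 -0.1]
end1 0.91 [0.646 0.111 0.008] rel tool x,y mm 95 -24 [216.  75.]
end1 0.63 [0.666 0.038 0.057] rel tool x,y mm 24 0 [255. 210.]
mould 0.71 [0.577 0.002 0.054] rel tool x,y mm -17 -86 [110. 271.]
```

Call:
arm_command(increments=[0.024, 0, 0, 0, 0, 0, 1, 0.028, 0, 0, 0, 0, 0, 1, 0.028, 0, 0, 0, 0, 0, 1, 0.028, 0, 0, 0, 0, 0, 1, 0.024, 0, 0, 0, 0, 0, 1, 0.022, 0, 0, 0, 0, 0, 1, 0.022, 0, 0, 0, 0, 0, 1, 0.022, 0, 0, 0, 0, 0, 1])

```text
t: 18.8
ee_pos: [0.6671, 0.0638, 0.0574]
orientation: [3.142, 0.0, 1.515]
wrist_force: [-0.1, 0.3, 1.3]
opening: -0.0001
grip_force: 0.6
```

Call:
arm_command(increments=[0.022, 0, 0, 0, 0, 0, 1, 0.022, 0, 0, 0, 0, 0, 1, 0.022, 0, 0, 0, 0, 0, 1, 0.022, 0, 0, 0, 0, 0, 1, 0.022, 0, 0, 0, 0, 0, 1, 0, 0, 0, 0, 0, 0, 1])

```text
t: 19.4
ee_pos: [0.6686, 0.0917, 0.0573]
orientation: [3.142, -0.0, 1.516]
wrist_force: [0.8, 0.2, 0.0]
opening: -0.0002
grip_force: 0.0
```

```bash
python3 -c "
from h import *
look()"
```

```text
19.4 [0.6686 0.0917 0.0573] F [0.8 0.2 0. ]
end1 0.93 [0.677 0.105 0.009] rel tool x,y mm 14 7 [264. 197.]
end1 0.75 [0.648 0.111 0.009] rel tool x,y mm 18 -22 [224. 190.]
```

end3 and end4 are both in the pan. Last is end1.

Call:
arm_command(increments=[0, 0, -0.16, 0, 0, 0, 1, 0, 0, -0.16, 0, 0, 0, 1, -0.14, -0.117, 0, 0, 0, 0, 1, -0.14, -0.117, 0, 0, 0, 0, 1, -0.14, -0.117, 0, 0, 0, 0, 1, -0.14, -0.117, 0, 0, 0, 0, 1, -0.14, -0.117, 0, 0, 0, 0, 1, -0.14, -0.117, 0, 0, 0, 0, 1])

```text
t: 20.4
ee_pos: [0.4802, -0.1104, 0.1375]
orientation: [3.141, 0.0, 1.515]
wrist_force: [-0.1, -0.3, 0.0]
opening: -0.0001
grip_force: 0.0
```

```bash
python3 -c "
from h import *
look()"
```

```text
20.4 [ 0.4802 -0.1104  0.1375] F [-0.1 -0.3  0. ]
end1 0.85 [ 0.486 -0.067  0.053] rel tool x,y mm 43 3 [258. 147.]
vase 0.92 [ 0.566 -0.113  0.054] rel tool x,y mm 2 86 [356. 195.]
mould 0.82 [0.577 0.004 0.053] rel tool x,y mm 119 90 [379.  42.]
```

Call:
arm_command(increments=[0, 0, 0.09, 0, 0, 0, 1, 0, 0, 0.09, 0, 0, 0, 1, 0, 0, 0.08, 0, 0, 0, 1, 0, 0, 0.04, 0, 0, 0, 1, 0, 0, 0.02, 0, 0, 0, 1, 0.02, 0, 0, 0, 0, 0, 1, 0.02, 0, 0, 0, 0, 0, 1, 0.02, 0, 0, 0, 0, 0, 1])

```text
t: 21.4
ee_pos: [0.4832, -0.0936, 0.0581]
orientation: [3.14, 0.0, 1.515]
wrist_force: [1.0, -0.1, 0.5]
opening: 0.0004
grip_force: 0.0
```

Call:
arm_command(increments=[0.02, 0, 0, 0, 0, 0, 1, 0.02, 0, 0, 0, 0, 0, 1, 0.02, 0, 0, 0, 0, 0, 1, 0.02, 0, 0, 0, 0, 0, 1, 0.024, 0, 0, 0, 0, 0, 1, 0.024, 0, 0, 0, 0, 0, 1, 0.024, 0, 0, 0, 0, 0, 1, 0.024, 0, 0, 0, 0, 0, 1])

```text
t: 22.2
ee_pos: [0.4849, -0.0496, 0.0573]
orientation: [-3.142, 0.0, 1.515]
wrist_force: [0.2, -1.8, 1.2]
opening: 0.0001
grip_force: 0.8
```

```bash
python3 -c "
from h import *
look('w8.png')"
```

```text
22.2 [ 0.4849 -0.0496  0.0573] F [ 0.2 -1.8  1.2]
end1 0.94 [ 0.488 -0.024  0.055] rel tool x,y mm 26 2 [257. 205.]
vase 0.67 [ 0.563 -0.113  0.054] rel tool x,y mm -59 81 [380. 326.]
mould 0.95 [0.58  0.003 0.051] rel tool x,y mm 58 92 [428. 145.]
```

View pics/w8.png

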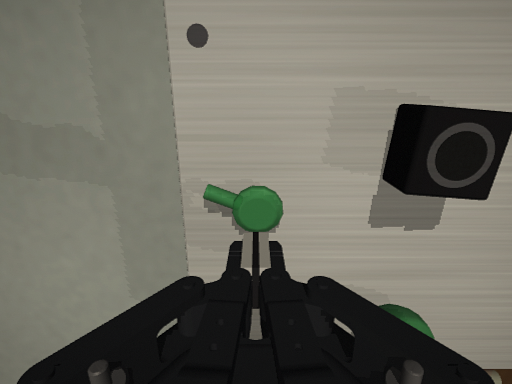

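end1 is centred at (258,208) and tracking well. To the edge is 145 mm.

Call:
arm_command(increments=[0.024, 0, 0, 0, 0, 0, 1, 0.028, 0, 0, 0, 0, 0, 1, 0.03, 0, 0, 0, 0, 0, 1, 0.03, 0, 0, 0, 0, 0, 1, 0.03, 0, 0, 0, 0, 0, 1, 0.03, 0, 0, 0, 0, 0, 1, 0.028, 0, 0, 0, 0, 0, 1, 0.024, 0, 0, 0, 0, 0, 1])

```text
t: 23.2
ee_pos: [0.4881, 0.0065, 0.0573]
orientation: [3.142, -0.0, 1.515]
wrist_force: [-0.8, -0.2, 0.2]
opening: 0.0003
grip_force: 0.1
```

```bash
python3 -c "
from h import *
look()"
```

```text
23.2 [0.4881 0.0065 0.0573] F [-0.8 -0.2  0.2]
end1 0.88 [0.479 0.116 0.007] rel tool x,y mm 109 -15 [229.  50.]
end1 0.72 [0.648 0.11  0.01 ] rel tool x,y mm 112 154 [509.  44.]
end1 0.7 [0.481 0.034 0.056] rel tool x,y mm 27 -8 [238. 203.]
vase 0.4 [0.646 0.111 0.009] rel tool x,y mm 113 152 [505.  42.]
mould 0.77 [0.577 0.001 0.054] rel tool x,y mm 0 89 [406. 245.]
```

Call:
arm_command(increments=[-0.02, 0, 0, 0, 0, 0, 1, 0, -0.022, 0, 0, 0, 0, 1, 0, -0.022, 0, 0, 0, 0, 1, 0.02, 0, 0, 0, 0, 0, 1, 0.02, 0, 0, 0, 0, 0, 1, 0.024, 0, 0, 0, 0, 0, 1, 0.024, 0, 0, 0, 0, 0, 1, 0.024, 0, 0, 0, 0, 0, 1])

```text
t: 24.2
ee_pos: [0.4786, 0.0301, 0.0573]
orientation: [3.141, -0.0, 1.515]
wrist_force: [0.0, 0.3, -0.1]
opening: 0.0001
grip_force: 0.2
```

```bash
python3 -c "
from h import *
look()"
```

```text
24.2 [0.4786 0.0301 0.0573] F [ 0.   0.3 -0.1]
end1 0.56 [0.487 0.054 0.055] rel tool x,y mm 25 7 [267. 206.]
mould 0.81 [0.577 0.003 0.051] rel tool x,y mm -21 100 [416. 273.]
```

```bash
cat >> h.py <<'E'
def gobs():
    s=ctrl.observe();p=viewer.grab_frame("wrist")
    for r in regions_of("end1",p):
        m=r["mask"].astype(np.uint8)
        d=cv2.distanceTransform(m,cv2.DIST_L2,5);_,R,_,c=cv2.minMaxLoc(d);v,u=np.nonzero(m)
        print(round(r["score"],2),"gob px",c,round(R),"bbox",u.min(),u.max(),v.min(),v.max(),"leftmost v",v[u.argmin()],"z.057:",ray(p,c,.057).round(3)[:2],"z.008:",ray(p,c,.008).round(3)[:2])
E
python3 -c "
from h import *
gobs()"
```

```text
0.67 gob px (511, 81) 21 bbox 462 511 57 102 leftmost v 88 z.057: [0.604 0.112] z.008: [0.646 0.112]
0.66 gob px (267, 206) 24 bbox 212 292 182 230 leftmost v 210 z.057: [0.487 0.055] z.008: [0.488 0.035]
0.63 gob px (251, 86) 22 bbox 222 272 38 108 leftmost v 45 z.057: [0.482 0.117] z.008: [0.481 0.118]
```

Call:
arm_command(increments=[-0.012, 0, 0, 0, 0, 0, 1, 0, 0.02, 0, 0, 0, 0, 1, 0.012, 0, 0, 0, 0, 0, 1, 0.02, 0, 0, 0, 0, 0, 1, 0.02, 0, 0, 0, 0, 0, 1, 0.02, 0, 0, 0, 0, 0, 1, 0.02, 0, 0, 0, 0, 0, 1, 0.02, 0, 0, 0, 0, 0, 1])

```text
t: 25.3
ee_pos: [0.4846, 0.0547, 0.0573]
orientation: [-3.142, -0.0, 1.515]
wrist_force: [0.7, -0.5, -0.0]
opening: -0.0003
grip_force: 0.3
```

```bash
python3 -c "
from h import *
print(ctrl.observe()['ee_pos']);gobs()"
```

```text
[0.48461232 0.05465663 0.05732039]
0.92 gob px (243, 126) 20 bbox 216 264 83 148 leftmost v 88 z.057: [0.483 0.123] z.008: [0.481 0.118]
0.7 gob px (361, 0) 151 bbox 171 511 0 192 leftmost v 0 z.057: [0.538 0.174] z.008: [0.555 0.186]
0.57 gob px (255, 208) 24 bbox 201 280 184 231 leftmost v 214 z.057: [0.487 0.079] z.008: [0.485 0.059]
0.57 gob px (495, 119) 20 bbox 445 511 99 140 leftmost v 127 z.057: [0.607 0.12 ] z.008: [0.647 0.114]
```

Call:
arm_command(increments=[0.02, 0, 0, 0, 0, 0, 1, 0.02, 0, 0, 0, 0, 0, 1, 0.02, 0, 0, 0, 0, 0, 1, 0.02, 0, 0, 0, 0, 0, 1, 0.02, 0, 0, 0, 0, 0, 1, 0.02, 0, 0, 0, 0, 0, 1, 0.02, 0, 0, 0, 0, 0, 1, 0.02, 0, 0, 0, 0, 0, 1])

```text
t: 26.2
ee_pos: [0.4869, 0.0944, 0.0573]
orientation: [-3.141, -0.0, 1.515]
wrist_force: [-0.1, -0.0, 0.0]
opening: -0.0003
grip_force: 0.0
```

Call:
arm_command(increments=[0.02, 0, 0, 0, 0, 0, 1, 0, 0, 0, 0, 0, 0, 1, -0.02, 0, 0, 0, 0, 0, 1, 0, 0, -0.05, 0, 0, 0, 1, 0, 0, -0.12, 0, 0, 0, 1, 0, 0, -0.18, 0, 0, 0, 1, 0, 0, -0.18, 0, 0, 0, 1, 0, 0, -0.1, 0, 0, 0, 1])

```text
t: 27.0
ee_pos: [0.4884, 0.0935, 0.2185]
orientation: [3.136, -0.001, 1.514]
wrist_force: [1.0, 0.5, -0.5]
opening: -0.0
grip_force: 0.0
```

```bash
python3 -c "
from h import *
look();gobs()
p=viewer.grab_frame('top')
for n in('end1','vase','mould','paddle','tweezers','mandrel_jar'): print(n,[(round(r['score'],2),np.round(r['xyz'],3)) for r in tip_of(n,p)[:5]])"
```

```text
27.0 [0.4884 0.0935 0.2185] F [ 1.   0.5 -0.5]
end1 0.86 [0.681 0.105 0.009] rel tool x,y mm 22 191 [407. 146.]
end1 0.62 [0.485 0.098 0.018] rel tool x,y mm 4 -3 [251. 162.]
end1 0.61 [0.48  0.116 0.006] rel tool x,y mm 22 -10 [246. 146.]
end1 0.61 [0.647 0.111 0.009] rel tool x,y mm 26 157 [380. 143.]
mould 0.63 [0.575 0.    0.051] rel tool x,y mm -88 92 [329. 241.]
0.89 gob px (253, 162) 10 bbox 231 263 151 172 leftmost v 166 z.057: [0.486 0.107] z.008: [0.485 0.096]
0.69 gob px (383, 142) 11 bbox 359 395 131 153 leftmost v 146 z.057: [0.625 0.121] z.008: [0.647 0.112]
0.57 gob px (248, 143) 9 bbox 235 260 123 154 leftmost v 125 z.057: [0.482 0.128] z.008: [0.48 0.12]
0.56 gob px (411, 145) 10 bbox 400 429 122 155 leftmost v 145 z.057: [0.655 0.116] z.008: [0.682 0.106]
end1 [(0.59, array([0.643, 0.115, 0.006])), (0.56, array([0.678, 0.106, 0.01 ]))]
vase [(0.46, array([ 0.565, -0.117,  0.054])), (0.29, array([ 0.647, -0.436, -0.004]))]
mould [(0.52, array([ 0.574, -0.   ,  0.051])), (0.47, array([ 0.492,  0.437, -0.003]))]
paddle [(0.96, array([ 0.456, -0.472, -0.001]))]
tweezers [(0.55, array([ 0.491,  0.44 , -0.001])), (0.42, array([0.586, 0.161, 0.002]))]
mandrel_jar [(0.9, array([ 0.65 , -0.436, -0.002]))]
```

```bash
python3 -c "
from h import *
p=viewer.grab_frame('scene')
print([(round(r['score'],2),np.round(r['xyz'],3)) for r in tip_of('end1',p)[:6]],[np.round(r['xyz'],3) for r in tip_of('release_pot',p)[:1]])
print(ticket.close_job())"
```

```text
[(0.62, array([0.646, 0.115, 0.008])), (0.61, array([ 0.575, -0.038,  0.002])), (0.59, array([0.483, 0.094, 0.022])), (0.48, array([0.479, 0.119, 0.01 ])), (0.48, array([0.682, 0.106, 0.003]))] [array([ 0.658,  0.443, -0.004])]
the job is handed in; nothing more can be done
None
```

All four waste ends were swept into the cullet pan and I've handed the job in (no verdict came back); end1 rests partly on end2, about 20 mm up and well below the rim, and in the last camera checks the vase, mould, tools and pots were where they began, to within the cameras' few millimetres.

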